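Lock the pull-out maple board with its hex key

ROBOT

A 7-joint arm with a two-finger parallel gripper is mounted at the origin on the work surface. World frame = base frame: x ahead of the robot, y to its left, z up, the work surface at z = 0. Lengths are in mm, angles in rad, forces in N, time in s.
With the tool pointing down it reaches from about 375 to 925 mm from the base axis. Payload 3.1 kg.
Tool frame: the origin (TCP) lies at the very end of the fingers, on their centre line; the grasp point (between the pads) lies grip_point_offset behind it (grip_point_offset is the distance from the TCP to the grasp point, in mm); z points along the fingers, y is the line along which they close (so a half turn about z gives the same grasp; the last joint's range is limited). The gripper opens to 85 mm and grips with 20 to 120 N. Pads are 22 mm wide; open, the fingers measure 114 mm over their backs; the gripper's body (76 mm by 85 mm) begins 54 mm behind the grasp point. The pads swing forward as they close: fully open they stand 13 mm farther back than shut.
Start: joints at [1.169, 0.383, 0.044, 1.598, -0.018, 1.161, -0.05], TCP at [194.466, -620.231, 231.269] pointing down, gripper open.
Joint ranges: [-2.61, 2.61], [-0.41, 2.15], [-1.48, 1.57], [0, 2.5], [-1.57, 4.71], [0.05, 1.97], [-2.85, 2.85]. Speed limits (rad/s): [2.79, 2.79, 3.14, 3.14, 3.14, 3.14, 3.14].

INTERFACE

Orientations are given as a 3x3 rotation matrix whose columns are the frame's x, y, z axes.
In Python, from workcell import * gives the robot as it stands.
- The arm moves only by the tool arm_command, never from a script. Its arguments are lists of equal length, an entry for each row: "linear": the shift along the world's x, y, z in m, a list of three; "delta_rot": the turn, a rotation vector about the world's x, y, z in units of 8 degrees (1.0 is 8 degrees), a list of three; "grip": the opening, from -1 (shut) to 1 (fully open), so that 0 is half open. A call has 1 to 8 rows; each row is the pose to reach, as a shift and turn from the pose commanded when the call began; what a row does not reach only later rows make up. A row lasts 1/8 s, in which the tool goes at most 62.5 mm and 10.7 degrees, less where a joint would pass 70% of its speed; a pose out of reach is approached as far as the arm can. A call with a gripper value outside its range is refused whole. The fingers move at their own pace and stop on an object; "newtons" is the grip in N (left out, the last holds). Time passes only in rows, so rows that repeat a pose let the fingers close. It gives the time, the measured TCP pose, the force, the opening and the grip force at its end, in the units of the state.
- sense(): the state, without advancing time (a new reading comes with each control period).
- read_camera(name): name is "scene" or "top"; returns a dict with "img" (420x560x3 uint8, red, green, blue), "range_z" (420x560 float32, mm along the optical axis (not along the pixel's ray), 0 where there is no reading), "camera_matrix" (3x3 intrinsics, pixels), "k1" (the pictures are not rectified: a ray, as slopes to the right and down, at radius r is drawn at 1 + k1 r^2 times it, then the intrinsics apply), "world_to_cam" (4x4, takes a point from world to camera coordinates). Camera axes: x right, y down, z forward; pixel columns grow to the right and rows downward; lengths in mm; the calibration is good to about 2 mm. A picture is of the moment at which its call begins.
- sign_off(): hands the job in; it is judged then, once.
The state is a dict: "clock": time; "q": joint angles; "joint_vel": joint speeds; "effort": joint torques, N m; "eef_pos": TCP position; "orientation": TCP orientation; "force": force on the tool from outside, world axes, zero at the start; "moment": the same for the moment, N m; "width": finger opening in mm; "grasp_force": force on a finger pad.
Only numpy, scipy, OpenCV 4.12 (cv2) and the standard library are available. Lean on these libraries where they do the work, as an engineer would, in place of code of your own. Each camera call takes 0.05 s, during which the arm holds its last target. There are 200 camera calls.

TASK

Lock the pull-out board: take the T-handle hex key from its stand, fit it all the way into the socket hidden at the bottom of the lock block's recess, feeling for it with a light push and turning the key until it drops in, then turn the screw clockwise (seen from above) by at least a sixth of a turn. Push no harder than about 15 N and do not wrench the screw against its stop; leave the key standing upright in the screw, let go of it, and leave everything else where it is.

Things in the scene. Friction and masses are not known exactly. Their poses are not given: they have to be found in the camera images.
- key_grip (a point): Centre of the orange crossbar of the T-handle hex key: bar 80 mm long (along this frame's x), 14 mm wide (y), 20 mm high (z); z points up along the shaft. The bar's top is 10 mm above this point, the key's foot 85 mm below. The key starts upright in its stand, its foot 24 mm below the stand's top; the bar's yaw varies.
- key: The whole key, about 0.16 kg; origin at the centre of its foot, axes as the bar's. Its lower 42 mm is a steel hexagon 20 mm across flats (23.1 mm across corners), two flats facing its +x and -x; the last 3 mm taper to 17 mm across flats. Above that a round 12 mm shaft up to the crossbar.
- stand: Dark wooden key stand, fixed, 75 x 75 x 32 mm; origin at the centre of its underside, z up. The key stands loosely in its central round hole (28 mm wide, 24 mm deep). It may be on the left or the right of the board.
- lock: Aluminium lock block, 70 x 70 x 50 mm, fixed on the worktop at the front edge of the maple board (board surface 5 mm lower than the block's top); origin at the centre of its underside, on the recess's centre line, z up. It carries the lock screw, which a push of over 20 N would mar. Near a match the key can catch part-way; a small turn to and fro frees it.
- lock_mouth (a point): Centre of the mouth of the round recess in the lock block's top; recess 25 mm wide, 20 mm deep. At its bottom a dark screw has a hex socket 21 mm across flats, 16 mm deep. Key's foot: 22 to 24 mm below this point while unmatched (its taper dips in), 36 when seated. The hexagon's angle is unknown and differs each time; it repeats every 60 degrees; the key drops when matched within about 5.
- screw (a joint): Turn of the lock screw, rad: 0 as found (at a stop: it cannot turn counterclockwise), growing clockwise seen from above, far stop at 1.4. Locked from 0.95 on. Stiff (about 0.2 N m), stays where left. The socket lets the key turn some 10 degrees freely. The reading does not tell how the socket's hexagon is turned.
- canister: Bystander: closed steel canister, 88 mm wide, 122 mm high, upright beside the board, on the side opposite the key stand. Origin: centre of its underside.
- bowl: Bystander: blue ceramic prep bowl, 96 mm wide, 50 mm high, on the board. Origin: centre of its underside.
- scraper: Bystander: steel bench scraper lying flat on the board, 100 x 150 mm, 16 mm high. Origin: centre of its underside.
- spoons: Bystander: red measuring spoons on a ring, lying on the worktop, about 120 mm long. Origin: centre of the ring, at the underside.
- jar: Bystander: amber glass jar, 60 mm wide, 90 mm high. Origin: centre of its underside.
There are look-alikes about, which are no part of the job. Leave any purple or yellow look-alike of the key alone.

How it is judged:
By the outcome, as a careful person would: the job done as asked, in the order asked, and still so for the second after the job is handed in, with the robot touching nothing.
It also fails if it takes over 67 s, if anything falls off the work surface, if the arm or the gripper's body presses on something with over 40 N, if the wrist force passes 120 N, or if a joint passes its speed limit or range.

## Working session

There is one attempt and no reset: what is moved stays moved. The work goes in short steps, Python scripts to look and compute and a tool call to move; the robot and the scene stay as the last step left them, time stands still between calls to the robot, and variables do not carry over. Pictures are saved under pics/ and viewed, at most 10 in all, crops included, and the job is handed in when it is done.

Besides the shell and the picture viewer there is one more tool, called after "Emit:" in YAML: its name, and indented under it one key for each argument. arm_command: Moves the arm, as the interface text tells. Its arguments: {"type":"object","properties":{"linear":{"type":"array","items":{"type":"array","items":{"type":"number"}}},"delta_rot":{"type":"array","items":{"type":"array","items":{"type":"number"}}},"grip":{"type":"array","items":{"type":"number"}},"newtons":{"type":"number"}},"required":["linear","delta_rot","grip"]}

```bash
mkdir -p pics
cat > h.py <<'E'
from workcell import *
import numpy as np, cv2
def cap(n):
    c=read_camera(n); np.savez('pics/'+n+'.npz',**c); return c
def load(n): return dict(np.load('pics/'+n+'.npz'))
def px2w(c,u,v,z=None):
    "pixel -> world by range, or on plane z"
    K=np.array(c['camera_matrix']);k=float(c['k1']);T=np.linalg.inv(c['world_to_cam'])
    d=np.array([(u-K[0,2])/K[0,0],(v-K[1,2])/K[1,1]]);s=d.copy()
    for _ in range(20): s=d/(1+k*(s@s))
    r=T[:3,:3]@np.array([s[0],s[1],1]);o=T[:3,3]
    if z is None: return o+r*c['range_z'][int(round(v)),int(round(u))]
    return o+r*(z-o[2])/r[2]
E
python3 - <<'E'
from h import *
for n in('scene','top'):
    c=cap(n); cv2.imwrite(f'pics/{n}0.png',cv2.cvtColor(c['img'],cv2.COLOR_RGB2BGR)); print(n,np.linalg.inv(c['world_to_cam']).round(2).tolist(),c['camera_matrix'][0],c['k1'])
s=sense(); print(s)
try: print(grip_point_offset)
except Exception as e: print(e)
import workcell; print(dir(workcell))
E
```

```text
scene [[0.31, 0.79, -0.53, 1102.17], [0.95, -0.25, 0.18, -175.51], [0.01, -0.56, -0.83, 991.25], [0.0, 0.0, 0.0, 1.0]] [465.58513785   0.         276.52962236] -0.10131541628618941
top [[0.0, -0.99, 0.15, 311.26], [-1.0, -0.0, -0.0, 5.65], [0.0, -0.15, -0.99, 1624.53], [0.0, 0.0, 0.0, 1.0]] [535.36478554   0.         275.91392942] -0.21364444646827005
{'clock': 0.1, 'q': array([ 1.16920651,  0.38377828,  0.04382013,  1.59941225, -0.01790696,
        1.16119957, -0.04990817]), 'joint_vel': array([ 0.00175373, -0.0007061 ,  0.00037868, -0.00391227,  0.00093491,
        0.00133331, -0.00192102]), 'effort': array([ 2.64949580e-03, -4.34728360e+01,  1.02962449e+00, -2.50455022e+01,
        1.10215688e-02,  5.47269083e-03,  1.12850955e-05]), 'eef_pos': array([ 194.19570484, -619.41858311,  229.99851381]), 'orientation': array([[ 9.54184394e-01,  2.99218074e-01, -8.28183385e-04],
       [ 2.99219198e-01, -9.54181729e-01,  2.25824830e-03],
       [-1.14528748e-04, -2.40259365e-03, -9.99997107e-01]]), 'force': array([ 0.4095433 ,  0.26713244, -0.18338483]), 'moment': array([ 0.03681501,  0.01927558, -0.00235925]), 'grasp_force': 0.0, 'width': 85.37134342169577}
18.700000000000003
['IKError', '__builtins__', '__cached__', '__doc__', '__file__', '__loader__', '__name__', '__package__', '__spec__', 'grip_point_offset', 'read_camera', 'sense', 'sign_off']
```

View pics/top0.png

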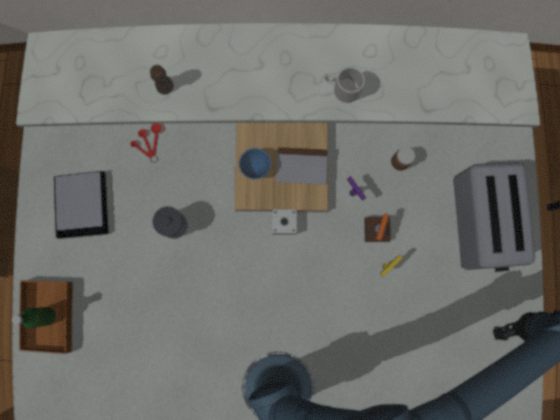

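View pics/scene0.png

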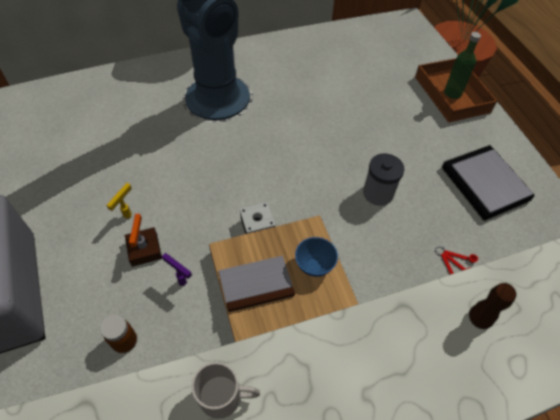

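Candidates: in top, orange key (382,228) in the dark stand; purple look-alike (356,188); yellow look-alike (391,266). The lock block is at (285,221). In scene, orange is at (136,232), yellow (120,197), purple (177,267) and lock (257,216). I choose the orange one in the stand and check it in a crop.

Run:
```python
from h import *
t=load('top');s=load('scene')
def crop(c,u,v,w,h,k): return cv2.resize(cv2.cvtColor(c['img'],cv2.COLOR_RGB2BGR)[v:v+h,u:u+w],None,fx=k,fy=k,interpolation=cv2.INTER_CUBIC)
a=np.vstack([np.hstack([crop(t,355,205,50,37,8),crop(t,260,202,50,37,8)]),np.hstack([crop(s,115,205,50,37,8),crop(s,232,197,50,37,8)])])
a=np.clip(a*1.5,0,255).astype(np.uint8); cv2.imwrite('pics/c1.png',a)
for n,c in(('top',t),('scene',s)):
    hsv=cv2.cvtColor(c['img'],cv2.COLOR_RGB2HSV);m=((hsv[...,0]<14)&(hsv[...,1]>170)&(hsv[...,2]>90)).astype(np.uint8)
    N,l,st,ce=cv2.connectedComponentsWithStats(m)
    for i in range(1,N):
        if st[i,4]>30:
            ys,xs=np.where(l==i); z=np.array([px2w(c,x,y) for x,y in zip(xs,ys)])
            g=z[(z[:,2]>85)&(z[:,2]<115)]
            print(n,st[i],ce[i].round(1),len(g),np.median(z,0).round())
            if len(g)>20:
                r=cv2.minAreaRect(g[:,:2].astype(np.float32));print(r,np.median(g[:,2]),px2w(c,*ce[i],93).round(1))
# top of the lock, by range
def patch(n,c,u,v,w,h,lo,hi):
    p=np.array([px2w(c,x,y) for x in range(u,u+w) for y in range(v,v+h)]);g=p[(p[:,2]>lo)&(p[:,2]<hi)]
    print(n,len(g),cv2.minAreaRect(g[:,:2].astype(np.float32)),np.median(g[:,2]))
patch('lock t',t,265,208,40,32,47.5,60);patch('lock s',s,235,197,45,40,47.5,60)
patch('stand t',t,360,210,35,37,25,38);patch('stand s',s,120,222,45,45,25,38)
```

```text
top [377 215  11  25  87] [382.  227.3] 86 [ 475. -300.  104.]
((474.4608154296875, -299.6243591308594), (13.54353141784668, 72.36487579345703), 70.15452575683594) 103.98096393544677 [ 474.9 -302.1   93. ]
scene [435  21  34  32 608] [453.6  33.5] 0 [-562. 1322. -389.]
scene [473  26  25  34 481] [484.7  44.9] 0 [-425. 1441. -389.]
scene [429  73  20  18 203] [439.4  80.6] 0 [135. 706.   6.]
scene [451  93  24  17 214] [462.5 102.5] 0 [250. 728.   6.]
scene [129 214  12  30 193] [134.8 229.5] 186 [ 480. -299.  102.]
((478.2010498046875, -299.3859558105469), (12.59174633026123, 77.76206970214844), 71.05626678466797) 102.41990500924862 [ 475.  -300.8   93. ]
scene [442 251  35  22 246] [455.4 259. ] 0 [734. 411.   5.]
lock t 439 ((499.84686279296875, -20.153610229492188), (75.24906921386719, 116.01947784423828), 0.06351873278617859) 51.601806558052886
lock s 722 ((502.0160827636719, -17.836265563964844), (104.71784210205078, 98.5107650756836), 73.54129028320312) 50.93238712051118
stand t 412 ((476.71990966796875, -301.27288818359375), (72.95242309570312, 75.23920440673828), 0.1080302819609642) 32.437345284557296
stand s 701 ((476.1522216796875, -299.1192626953125), (75.32086944580078, 78.81390380859375), 89.85749053955078) 32.30667401951678
```

View pics/c1.png

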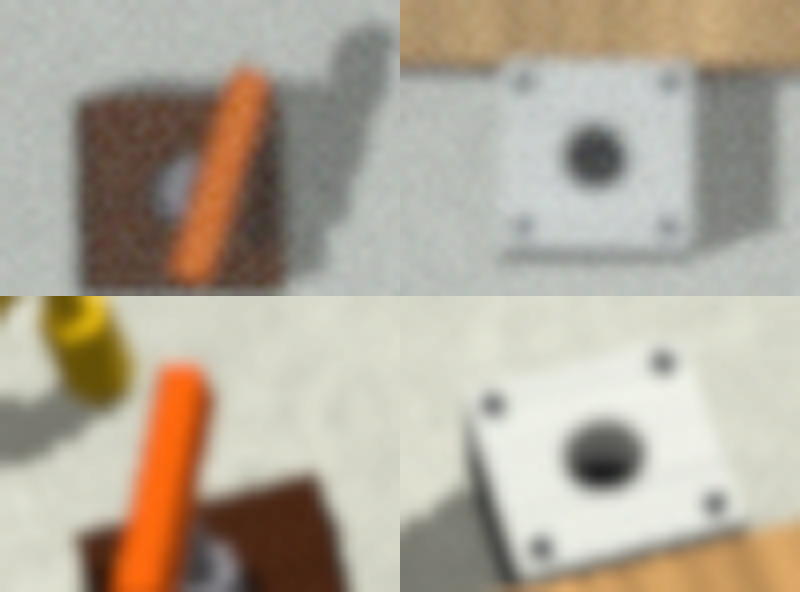

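Emit:
arm_command:
  linear:
    - [0.035, 0.04, 0]
    - [0.07, 0.08, 0]
    - [0.11, 0.12, 0]
    - [0.15, 0.165, 0]
    - [0.19, 0.21, 0]
    - [0.23, 0.255, 0]
    - [0.26, 0.295, 0]
    - [0.282, 0.319, -0.01]
  delta_rot:
    - [0, 0, -0.55]
    - [0, 0, -1.1]
    - [0, 0, -1.65]
    - [0, 0, -2.2]
    - [0, 0, -2.75]
    - [0, 0, -3.3]
    - [0, 0, -3.9]
    - [0, 0, -4.45]
  grip: [1, 1, 1, 1, 1, 1, 1, 1]
  newtons: 60

```text
clock: 1.1
eef_pos: [478.7, -298.1, 221.7]
orientation: [[0.951, -0.311, 0.002], [-0.311, -0.951, 0.0], [0.002, -0.001, -1.0]]
force: [0.7, -0.9, -0.4]
width: 85.6
grasp_force: 0.0
```

Run:
```python
from h import *
t=load('top');s=load('scene')
print('mouth',px2w(t,284.4,221.4,50).round(1),px2w(s,257.4,216.9,50).round(1))
for n,c in(('top',t),('scene',s)):
    hsv=cv2.cvtColor(c['img'],cv2.COLOR_RGB2HSV);m=(hsv[...,0]<14)&(hsv[...,1]>150)&(hsv[...,2]>80)
    ys,xs=np.where(m); z=np.array([px2w(c,x,y) for x,y in zip(xs,ys)])
    g=z[(z[:,2]>98)&(z[:,2]<112)&(abs(z[:,1]+300)<70)]
    d=np.linalg.svd(g[:,:2]-g[:,:2].mean(0))[2][0]; print(n,len(g),g.mean(0).round(1),np.degrees(np.arctan(d[1]/d[0])).round(1))
p=sense();print(p['eef_pos'].round(1),p['orientation'].round(3).tolist(),p['q'].round(2))
```

```text
mouth [497.1 -19.7  50. ] [498.3 -16.   50. ]
top 104 [ 476.  -300.3  103.6] -19.2
scene 171 [ 479.1 -299.4  102.6] -19.2
[ 478.7 -298.1  221.7] [[0.951, -0.311, 0.002], [-0.311, -0.951, 0.0], [0.002, -0.001, -1.0]] [ 0.59  0.24 -0.12  1.81  0.03  1.09 -1.43]
```

Emit:
arm_command:
  linear:
    - [0, 0, 0]
    - [0, 0, 0]
    - [0, 0, 0]
    - [0, 0, 0]
    - [0, 0, 0]
    - [0, 0, 0]
  delta_rot:
    - [0, 0, 1.25]
    - [0, 0, 2.5]
    - [0, 0, 3.75]
    - [0, 0, 5]
    - [0, 0, 6.25]
    - [0, 0, 7.5]
  grip: [1, 1, 1, 1, 1, 1]

```text
clock: 1.85
eef_pos: [476.0, -301.0, 220.6]
orientation: [[0.742, 0.671, -0.001], [0.671, -0.742, 0.001], [-0.0, -0.001, -1.0]]
force: [-0.3, -0.8, -0.1]
width: 85.4
grasp_force: 0.0
```

Emit:
arm_command:
  linear:
    - [0, 0, 0]
    - [0, 0, 0]
    - [0, 0, 0]
    - [0, 0, 0]
    - [0, 0, 0]
    - [0, 0, 0]
  delta_rot:
    - [0, 0, 1.25]
    - [0, 0, 2.5]
    - [0, 0, 3.75]
    - [0, 0, 5]
    - [0, 0, 6.25]
    - [0, 0, 7.5]
  grip: [1, 1, 1, 1, 1, 1]

```text
clock: 2.6
eef_pos: [475.9, -301.0, 220.6]
orientation: [[-0.21, 0.978, -0.001], [0.978, 0.21, 0.001], [0.001, -0.001, -1.0]]
force: [-0.6, -0.3, 0.1]
width: 85.3
grasp_force: 0.0
```

Emit:
arm_command:
  linear:
    - [0, 0, 0]
    - [0, 0, 0]
    - [0, 0, 0]
    - [0, 0, 0]
    - [0, 0, 0]
    - [0, 0, 0]
    - [0, 0, 0]
    - [0, 0, 0]
  delta_rot:
    - [0, 0, 1.2]
    - [0, 0, 2.4]
    - [0, 0, 3.6]
    - [0, 0, 4.8]
    - [0, 0, 6.1]
    - [0, 0, 7.37]
    - [0, 0, 7.37]
    - [0, 0, 7.37]
  grip: [1, 1, 1, 1, 1, 1, 1, 1]

```text
clock: 3.6
eef_pos: [476.2, -301.2, 220.9]
orientation: [[-0.943, 0.332, -0.001], [0.332, 0.943, 0.0], [0.001, 0.0, -1.0]]
force: [0.8, 0.2, -0.0]
width: 85.4
grasp_force: 0.0
```

Emit:
arm_command:
  linear:
    - [0.001, 0.001, -0.04]
    - [0.001, 0.001, -0.08]
    - [0.001, 0.001, -0.12]
    - [0.001, 0.001, -0.145]
    - [0.001, 0.001, -0.145]
    - [0.001, 0.001, -0.145]
  delta_rot:
    - [0, 0, 0]
    - [0, 0, 0]
    - [0, 0, 0]
    - [0, 0, 0]
    - [0, 0, 0]
    - [0, 0, 0]
  grip: [1, 1, 1, 1, 1, 1]

```text
clock: 4.35
eef_pos: [478.4, -300.6, 77.3]
orientation: [[-0.944, 0.33, 0.002], [0.33, 0.944, -0.001], [-0.002, -0.0, -1.0]]
force: [0.5, -0.2, -0.3]
width: 85.3
grasp_force: 0.0
```

Emit:
arm_command:
  linear:
    - [0, 0, 0]
    - [0, 0, 0]
    - [0, 0, 0]
    - [0, 0, 0]
    - [0, 0, 0]
    - [0, 0, 0]
    - [0, 0, 0]
    - [0, 0, 0]
  delta_rot:
    - [0, 0, 0]
    - [0, 0, 0]
    - [0, 0, 0]
    - [0, 0, 0]
    - [0, 0, 0]
    - [0, 0, 0]
    - [0, 0, 0]
    - [0, 0, 0]
  grip: [0.2, 0, -0.2, -0.4, -0.7, -1, -1, -1]
  newtons: 60

```text
clock: 5.35
eef_pos: [477.5, -300.4, 76.4]
orientation: [[-0.944, 0.329, -0.0], [0.329, 0.944, -0.0], [-0.0, -0.0, -1.0]]
force: [0.0, -0.4, 2.4]
width: 12.8
grasp_force: 59.0
```

Emit:
arm_command:
  linear:
    - [0, 0, 0.02]
    - [0, 0, 0.05]
    - [0, 0, 0.08]
    - [0.002, 0.03, 0.08]
    - [0.004, 0.065, 0.08]
    - [0.007, 0.1, 0.08]
    - [0.01, 0.135, 0.08]
    - [0.012, 0.17, 0.08]
  delta_rot:
    - [0, 0, 0]
    - [0, 0, 0]
    - [0, 0, 0]
    - [0, 0, 0]
    - [0, 0, 0]
    - [0, 0, 0]
    - [0, 0, 0]
    - [0, 0, 0]
  grip: [-1, -1, -1, -1, -1, -1, -1, -1]

```text
clock: 6.35
eef_pos: [489.6, -128.7, 157.2]
orientation: [[-0.944, 0.329, 0.001], [0.329, 0.944, -0.0], [-0.001, 0.0, -1.0]]
force: [0.5, -0.1, -1.5]
width: 12.9
grasp_force: 58.6
```

Emit:
arm_command:
  linear:
    - [0.002, 0.03, 0]
    - [0.004, 0.06, 0]
    - [0.006, 0.085, 0]
    - [0.008, 0.105, 0]
    - [0.008, 0.111, 0]
    - [0.008, 0.111, 0]
    - [0.008, 0.111, -0.01]
    - [0.008, 0.111, -0.01]
  delta_rot:
    - [0, 0, 0]
    - [0, 0, 0]
    - [0, 0, 0]
    - [0, 0, 0]
    - [0, 0, 0]
    - [0, 0, 0]
    - [0, 0, 0]
    - [0, 0, 0]
  grip: [-1, -1, -1, -1, -1, -1, -1, -1]

```text
clock: 7.35
eef_pos: [496.2, -20.5, 144.9]
orientation: [[-0.944, 0.331, -0.003], [0.331, 0.944, -0.0], [0.003, -0.001, -1.0]]
force: [-0.2, -0.4, -1.9]
width: 12.8
grasp_force: 58.7
```

Run:
```python
from h import *
ims=[]
for n,(u,v) in(('top',(245,190)),('scene',(217,166))):
    c=cap(n); ims.append(cv2.resize(cv2.cvtColor(c['img'],cv2.COLOR_RGB2BGR)[v:v+75,u:u+80],None,fx=5,fy=5,interpolation=cv2.INTER_CUBIC))
cv2.imwrite('pics/c2.png',np.clip(np.hstack(ims)*1.4,0,255).astype(np.uint8))
s=sense();print(s['eef_pos'].round(1),s['q'].round(2),s['force'].round(1),s['moment'].round(2))
```

```text
[497.  -19.9 145.7] [ 0.55  0.26 -0.66  2.01  0.2   0.93  1.02] [ 0.1 -0.1 -1. ] [-0.03  0.02 -0.02]
```

View pics/c2.png

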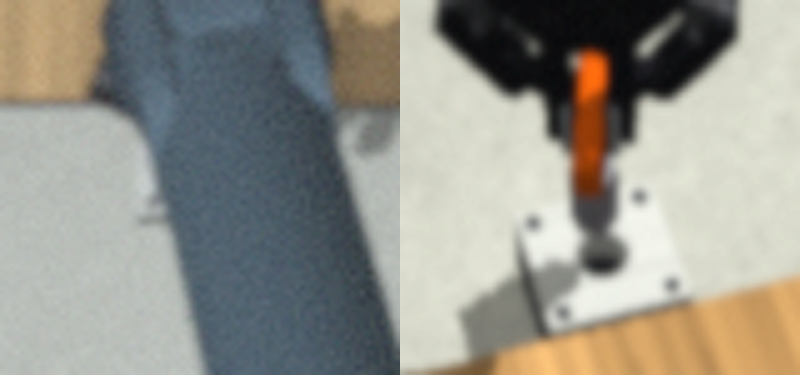

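Crop (right half) shows the orange bar held at (590,120), the hex foot near (597,230), and the recess at (603,255). The top camera is blocked by the arm. I lower close to the mouth and compare.

Emit:
arm_command:
  linear:
    - [0, 0, -0.01]
    - [0, 0, -0.02]
    - [0, 0, -0.022]
    - [0, 0, -0.022]
  delta_rot:
    - [0, 0, 0]
    - [0, 0, 0]
    - [0, 0, 0]
    - [0, 0, 0]
  grip: [-1, -1, -1, -1]

```text
clock: 7.95
eef_pos: [497.2, -19.1, 123.9]
orientation: [[-0.944, 0.329, -0.001], [0.329, 0.944, 0.0], [0.001, -0.0, -1.0]]
force: [0.1, -0.3, -0.6]
width: 13.0
grasp_force: 58.7
```

```bash
cat >> h.py <<'E'
def proj(c,p):
    q=np.array(c['world_to_cam'])@np.append(p,1.);s=q[:2]/q[2];s=s*(1+float(c['k1'])*(s@s));K=np.array(c['camera_matrix'])
    return np.array([K[0,0]*s[0]+K[0,2],K[1,1]*s[1]+K[1,2]])
E
python3 - <<'E'
from h import *
c=cap('scene');s=sense();p=s['eef_pos'];print(p.round(1),s['force'].round(1))
im=cv2.resize(cv2.cvtColor(c['img'],cv2.COLOR_RGB2BGR)[192:237,232:282],None,fx=12,fy=12,interpolation=cv2.INTER_CUBIC)
cv2.imwrite('pics/c3.png',np.clip(im*1.4,0,255).astype(np.uint8))
f=lambda q:((proj(c,q)-[232,192]+.5)*12-.5).round(0)
for z in(-68.4,-50,-26.4): print(z,f(p+[0,0,z]))
print('mouth nominal',f([498,-18,50]),'per mm x,y',f([508,-18,50])-f([498,-18,50]),f([498,-8,50])-f([498,-18,50]))
for a,b in((-35,-35),(35,-35),(35,35),(-35,35)): print('corner',f([498+a,-18+b,50]))
E
```

```text
[497.6 -19.1 124.2] [ 0.   0.  -0.9]
-68.4 [294. 289.]
-50 [291. 238.]
-26.4 [289. 170.]
mouth nominal [300. 306.] per mm x,y [14. 39.] [ 48. -13.]
corner [ 87. 212.]
corner [181. 491.]
corner [518. 401.]
corner [414. 128.]
```

View pics/c3.png

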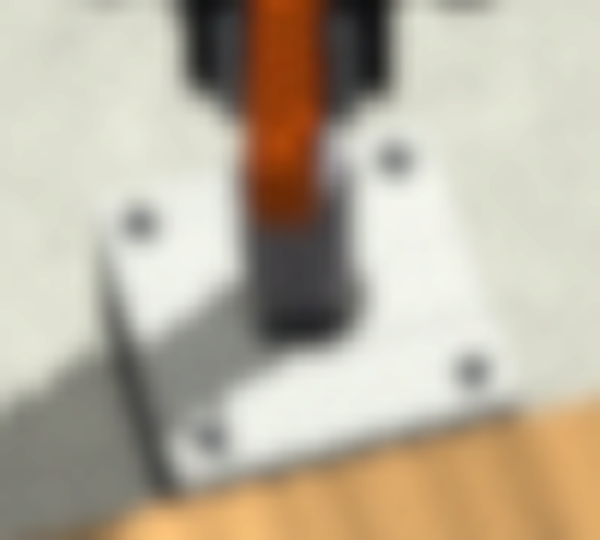

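The crop shows the hex body at columns 250–352, with its axis near 301–303. The mouth centre is about (304,298), judging from the four screws, so the lateral alignment is good. I'll feel downward gently.

Emit:
arm_command:
  linear:
    - [0, 0.0005, -0.002]
    - [0, 0.0005, -0.004]
    - [0, 0.0005, -0.006]
    - [0, 0.0005, -0.007]
    - [0, 0.0005, -0.008]
    - [0, 0.0005, -0.008]
  delta_rot:
    - [0, 0, 0]
    - [0, 0, 0]
    - [0, 0, 0]
    - [0, 0, 0]
    - [0, 0, 0]
    - [0, 0, 0]
  grip: [-1, -1, -1, -1, -1, -1]

```text
clock: 8.75
eef_pos: [497.4, -18.7, 116.2]
orientation: [[-0.944, 0.329, -0.0], [0.329, 0.944, 0.0], [0.0, -0.0, -1.0]]
force: [-0.0, -0.3, -1.3]
width: 12.7
grasp_force: 58.7
```

Emit:
arm_command:
  linear:
    - [0, 0, -0.001]
    - [0, 0, -0.002]
    - [0, 0, -0.002]
  delta_rot:
    - [0, 0, 0]
    - [0, 0, 0]
    - [0, 0, 0]
  grip: [-1, -1, -1]

```text
clock: 9.12
eef_pos: [497.4, -18.7, 114.2]
orientation: [[-0.944, 0.329, -0.0], [0.329, 0.944, 0.0], [0.0, 0.0, -1.0]]
force: [-0.8, -0.7, -1.2]
width: 13.1
grasp_force: 58.7
```

Emit:
arm_command:
  linear:
    - [0, 0, -0.001]
    - [0, 0, -0.002]
    - [0, 0, -0.002]
  delta_rot:
    - [0, 0, 0]
    - [0, 0, 0]
    - [0, 0, 0]
  grip: [-1, -1, -1]

```text
clock: 9.5
eef_pos: [497.4, -18.8, 112.2]
orientation: [[-0.944, 0.329, -0.0], [0.329, 0.944, -0.0], [0.0, -0.0, -1.0]]
force: [1.0, -0.7, -2.1]
width: 12.8
grasp_force: 58.7
```

Emit:
arm_command:
  linear:
    - [0, 0, -0.001]
    - [0, 0, -0.002]
    - [0, 0, -0.003]
    - [0, 0, -0.004]
    - [0, 0, -0.004]
  delta_rot:
    - [0, 0, 0]
    - [0, 0, 0]
    - [0, 0, 0]
    - [0, 0, 0]
    - [0, 0, 0]
  grip: [-1, -1, -1, -1, -1]

```text
clock: 10.12
eef_pos: [497.4, -18.7, 108.2]
orientation: [[-0.944, 0.329, -0.0], [0.329, 0.944, 0.0], [0.0, -0.0, -1.0]]
force: [-0.4, -0.1, -1.8]
width: 13.0
grasp_force: 58.7
```

Emit:
arm_command:
  linear:
    - [0, 0, -0.001]
    - [0, 0, -0.002]
    - [0, 0, -0.003]
    - [0, 0, -0.004]
    - [0, 0, -0.004]
  delta_rot:
    - [0, 0, 0]
    - [0, 0, 0]
    - [0, 0, 0]
    - [0, 0, 0]
    - [0, 0, 0]
  grip: [-1, -1, -1, -1, -1]

```text
clock: 10.75
eef_pos: [497.5, -18.7, 104.2]
orientation: [[-0.944, 0.329, -0.0], [0.329, 0.944, 0.0], [0.0, 0.0, -1.0]]
force: [0.6, -1.1, -1.9]
width: 13.3
grasp_force: 58.7
```

Emit:
arm_command:
  linear:
    - [0, 0, -0.002]
    - [0, 0, -0.004]
    - [0, 0, -0.006]
    - [0, 0, -0.006]
  delta_rot:
    - [0, 0, 0]
    - [0, 0, 0]
    - [0, 0, 0]
    - [0, 0, 0]
  grip: [-1, -1, -1, -1]

```text
clock: 11.25
eef_pos: [497.5, -18.7, 98.1]
orientation: [[-0.944, 0.329, -0.0], [0.329, 0.944, 0.0], [0.0, 0.0, -1.0]]
force: [0.0, 0.3, -0.9]
width: 13.0
grasp_force: 58.7
```

Emit:
arm_command:
  linear:
    - [0, 0, -0.001]
    - [0, 0, -0.001]
  delta_rot:
    - [0, 0, 0]
    - [0, 0, 0]
  grip: [-1, -1]

```text
clock: 11.5
eef_pos: [497.7, -18.6, 97.4]
orientation: [[-0.944, 0.329, 0.001], [0.329, 0.944, 0.0], [-0.0, 0.0, -1.0]]
force: [-0.1, 0.5, -1.3]
width: 12.8
grasp_force: 58.7
```

Emit:
arm_command:
  linear:
    - [0, 0, -0.001]
    - [0, 0, -0.001]
  delta_rot:
    - [0, 0, 0]
    - [0, 0, 0]
  grip: [-1, -1]

```text
clock: 11.75
eef_pos: [498.0, -18.5, 96.5]
orientation: [[-0.944, 0.329, 0.001], [0.329, 0.944, 0.0], [-0.001, 0.001, -1.0]]
force: [1.2, 0.2, -0.3]
width: 13.3
grasp_force: 58.8
```

Emit:
arm_command:
  linear:
    - [0, 0, -0.0005]
    - [0, 0, -0.0005]
  delta_rot:
    - [0, 0, 0]
    - [0, 0, 0]
  grip: [-1, -1]

```text
clock: 12.0
eef_pos: [498.0, -18.5, 96.1]
orientation: [[-0.944, 0.329, 0.001], [0.329, 0.944, 0.0], [-0.001, 0.001, -1.0]]
force: [0.3, 1.1, 1.3]
width: 13.0
grasp_force: 58.9
```

Emit:
arm_command:
  linear:
    - [0, 0, -0.0005]
    - [0, 0, -0.0005]
  delta_rot:
    - [0, 0, 0]
    - [0, 0, 0]
  grip: [-1, -1]

```text
clock: 12.25
eef_pos: [498.2, -18.5, 95.7]
orientation: [[-0.944, 0.329, 0.001], [0.329, 0.944, 0.0], [-0.001, 0.001, -1.0]]
force: [1.1, 1.2, 3.5]
width: 12.8
grasp_force: 59.2
```

Emit:
arm_command:
  linear:
    - [0, 0, -0.0005]
    - [0, 0, -0.0005]
  delta_rot:
    - [0, 0, 0]
    - [0, 0, 0]
  grip: [-1, -1]

```text
clock: 12.5
eef_pos: [498.3, -18.5, 95.4]
orientation: [[-0.944, 0.329, 0.001], [0.329, 0.944, 0.0], [-0.001, 0.001, -1.0]]
force: [0.6, 1.4, 5.2]
width: 12.7
grasp_force: 59.6
```

```bash
python3 -c "
from h import *
s=sense();print(s['eef_pos'].round(2),s['force'].round(2),s['moment'].round(3),s['clock'],s['q'].round(2))"
```

```text
[498.26 -18.47  95.38] [0.62 1.43 5.24] [ 0.344 -0.216 -0.071] 12.5 [ 0.51  0.35 -0.63  2.04  0.27  0.83  0.96]
```

Emit:
arm_command:
  linear:
    - [0, 0, -0.0003]
    - [0, 0, -0.0003]
    - [0, 0, -0.0003]
    - [0, 0, -0.0003]
    - [0, 0, -0.0003]
    - [0, 0, -0.0003]
  delta_rot:
    - [0, 0, -0.25]
    - [0, 0, -0.5]
    - [0, 0, -0.75]
    - [0, 0, -1.0]
    - [0, 0, -1.25]
    - [0, 0, -1.25]
  grip: [-1, -1, -1, -1, -1, -1]

```text
clock: 13.25
eef_pos: [498.4, -18.7, 95.2]
orientation: [[-0.873, 0.488, 0.002], [0.488, 0.873, -0.0], [-0.002, 0.001, -1.0]]
force: [1.2, 0.6, 5.1]
width: 12.8
grasp_force: 59.7
```

Emit:
arm_command:
  linear:
    - [0, 0, 0]
    - [0, 0, 0]
    - [0, 0, 0]
    - [0, 0, 0]
    - [0, 0, 0]
  delta_rot:
    - [0, 0, -0.25]
    - [0, 0, -0.5]
    - [0, 0, -0.75]
    - [0, 0, -1.0]
    - [0, 0, -1.0]
  grip: [-1, -1, -1, -1, -1]

```text
clock: 13.88
eef_pos: [498.3, -18.9, 95.1]
orientation: [[-0.796, 0.605, 0.002], [0.605, 0.796, -0.001], [-0.002, 0.001, -1.0]]
force: [1.1, -0.4, 6.0]
width: 13.2
grasp_force: 59.6
```

Emit:
arm_command:
  linear:
    - [0, 0, 0]
    - [0, 0, 0]
    - [0, 0, 0]
    - [0, 0, 0]
    - [0, 0, 0]
  delta_rot:
    - [0, 0, -0.25]
    - [0, 0, -0.5]
    - [0, 0, -0.75]
    - [0, 0, -1.0]
    - [0, 0, -1.0]
  grip: [-1, -1, -1, -1, -1]

```text
clock: 14.5
eef_pos: [497.8, -19.0, 94.4]
orientation: [[-0.704, 0.711, 0.001], [0.711, 0.704, -0.0], [-0.001, 0.001, -1.0]]
force: [1.8, 0.1, 2.1]
width: 13.0
grasp_force: 59.2
```

Emit:
arm_command:
  linear:
    - [0, 0, 0]
    - [0, 0, 0]
    - [0, 0, 0]
    - [0, 0, 0]
    - [0, 0, 0]
  delta_rot:
    - [0, 0, -0.25]
    - [0, 0, -0.5]
    - [0, 0, -0.75]
    - [0, 0, -1.0]
    - [0, 0, -1.0]
  grip: [-1, -1, -1, -1, -1]

```text
clock: 15.12
eef_pos: [497.2, -19.1, 94.1]
orientation: [[-0.598, 0.801, -0.0], [0.801, 0.598, -0.0], [0.0, -0.001, -1.0]]
force: [3.5, -1.1, -1.5]
width: 12.5
grasp_force: 58.5
```

Emit:
arm_command:
  linear:
    - [0, 0, 0]
    - [0, 0, 0]
    - [0, 0, 0]
    - [0, 0, 0]
    - [0, 0, 0]
  delta_rot:
    - [0, 0, -0.25]
    - [0, 0, -0.5]
    - [0, 0, -0.75]
    - [0, 0, -1.0]
    - [0, 0, -1.0]
  grip: [-1, -1, -1, -1, -1]

```text
clock: 15.75
eef_pos: [497.1, -19.0, 94.4]
orientation: [[-0.481, 0.877, -0.001], [0.877, 0.481, -0.0], [-0.0, -0.001, -1.0]]
force: [2.9, -2.7, -1.6]
width: 13.1
grasp_force: 58.6
```

```bash
python3 -c "
from h import *
s=sense();print(s['eef_pos'].round(2),s['force'].round(2),s['moment'].round(3),s['clock'],s['q'].round(2))"
```

```text
[497.13 -18.99  94.35] [ 2.91 -2.66 -1.57] [-0.656 -0.815  0.004] 15.75 [ 0.4   0.32 -0.5   2.05  0.21  0.82  0.28]
```

Emit:
arm_command:
  linear:
    - [0, 0, -0.0005]
    - [0, 0, -0.001]
  delta_rot:
    - [0, 0, 0]
    - [0, 0, 0]
  grip: [-1, -1]

```text
clock: 16.0
eef_pos: [497.4, -18.8, 93.6]
orientation: [[-0.481, 0.877, -0.0], [0.877, 0.481, -0.0], [0.0, -0.0, -1.0]]
force: [1.5, -1.9, 0.6]
width: 12.8
grasp_force: 58.9
```

Emit:
arm_command:
  linear:
    - [0, 0, -0.0005]
    - [0, 0, -0.0005]
  delta_rot:
    - [0, 0, 0]
    - [0, 0, 0]
  grip: [-1, -1]

```text
clock: 16.25
eef_pos: [497.4, -18.8, 92.9]
orientation: [[-0.481, 0.877, -0.0], [0.877, 0.481, -0.0], [0.0, -0.0, -1.0]]
force: [1.4, -2.0, -0.0]
width: 13.1
grasp_force: 58.9
```

Emit:
arm_command:
  linear:
    - [0, 0, -0.0005]
    - [0, 0, -0.001]
    - [0, 0, -0.0015]
    - [0, 0, -0.0015]
  delta_rot:
    - [0, 0, 0]
    - [0, 0, 0]
    - [0, 0, 0]
    - [0, 0, 0]
  grip: [-1, -1, -1, -1]

```text
clock: 16.75
eef_pos: [497.4, -18.8, 91.4]
orientation: [[-0.481, 0.877, -0.0], [0.877, 0.481, -0.0], [0.0, -0.0, -1.0]]
force: [2.4, -3.6, -0.1]
width: 12.7
grasp_force: 58.9
```

Emit:
arm_command:
  linear:
    - [0, 0, -0.0005]
    - [0, 0, -0.001]
    - [0, 0, -0.0015]
    - [0, 0, -0.0015]
  delta_rot:
    - [0, 0, 0]
    - [0, 0, 0]
    - [0, 0, 0]
    - [0, 0, 0]
  grip: [-1, -1, -1, -1]

```text
clock: 17.25
eef_pos: [497.4, -18.8, 89.9]
orientation: [[-0.481, 0.877, -0.0], [0.877, 0.481, -0.0], [-0.0, -0.0, -1.0]]
force: [2.2, -3.2, 0.3]
width: 12.8
grasp_force: 58.9
```

```bash
python3 -c "
from h import *
s=sense();print(s['eef_pos'].round(2),s['force'].round(2),s['moment'].round(3),s['clock'],s['q'].round(2))"
```

```text
[497.45 -18.79  89.92] [ 2.24 -3.25  0.34] [-0.795 -0.589 -0.023] 17.25 [ 0.39  0.33 -0.49  2.05  0.21  0.81  0.28]
```

Emit:
arm_command:
  linear:
    - [0.0002, -0.0003, -0.0005]
    - [0.0002, -0.0003, -0.001]
    - [0.0002, -0.0003, -0.002]
    - [0.0002, -0.0003, -0.003]
    - [0.0002, -0.0003, -0.003]
  delta_rot:
    - [0, 0, 0]
    - [0, 0, 0]
    - [0, 0, 0]
    - [0, 0, 0]
    - [0, 0, 0]
  grip: [-1, -1, -1, -1, -1]

```text
clock: 17.88
eef_pos: [497.5, -18.9, 86.8]
orientation: [[-0.481, 0.877, -0.0], [0.877, 0.481, 0.0], [0.0, -0.0, -1.0]]
force: [2.6, -3.0, -0.5]
width: 12.9
grasp_force: 58.8
```

Emit:
arm_command:
  linear:
    - [0, 0, -0.001]
    - [0, 0, -0.002]
    - [0, 0, -0.003]
    - [0, 0, -0.003]
  delta_rot:
    - [0, 0, 0]
    - [0, 0, 0]
    - [0, 0, 0]
    - [0, 0, 0]
  grip: [-1, -1, -1, -1]

```text
clock: 18.38
eef_pos: [497.6, -19.0, 83.8]
orientation: [[-0.481, 0.877, -0.0], [0.877, 0.481, 0.0], [0.0, -0.0, -1.0]]
force: [2.0, -2.3, -1.4]
width: 13.2
grasp_force: 58.8
```

Emit:
arm_command:
  linear:
    - [0, 0, -0.0005]
    - [0, 0, -0.001]
    - [0, 0, -0.001]
  delta_rot:
    - [0, 0, 0]
    - [0, 0, 0]
    - [0, 0, 0]
  grip: [-1, -1, -1]

```text
clock: 18.75
eef_pos: [497.6, -19.0, 82.9]
orientation: [[-0.481, 0.877, -0.0], [0.877, 0.481, 0.0], [0.0, -0.0, -1.0]]
force: [2.0, -2.2, -0.2]
width: 12.6
grasp_force: 58.9
```

Emit:
arm_command:
  linear:
    - [0, 0, -0.0005]
    - [0, 0, -0.0005]
  delta_rot:
    - [0, 0, 0]
    - [0, 0, 0]
  grip: [-1, -1]

```text
clock: 19.0
eef_pos: [497.8, -19.0, 82.9]
orientation: [[-0.481, 0.877, -0.0], [0.877, 0.481, -0.0], [-0.0, -0.0, -1.0]]
force: [0.1, -2.5, 3.5]
width: 13.3
grasp_force: 59.5
```

Emit:
arm_command:
  linear:
    - [0, 0, -0.0005]
    - [0, 0, -0.0005]
  delta_rot:
    - [0, 0, 0]
    - [0, 0, 0]
  grip: [-1, -1]

```text
clock: 19.25
eef_pos: [497.9, -19.0, 82.8]
orientation: [[-0.481, 0.877, 0.0], [0.877, 0.481, -0.0], [-0.0, -0.0, -1.0]]
force: [-1.5, -3.2, 7.1]
width: 13.2
grasp_force: 60.1
```

Emit:
arm_command:
  linear:
    - [0, 0, -0.0005]
    - [0, 0, -0.0005]
  delta_rot:
    - [0, 0, 0]
    - [0, 0, 0]
  grip: [-1, -1]

```text
clock: 19.5
eef_pos: [498.1, -19.0, 82.8]
orientation: [[-0.481, 0.877, 0.0], [0.877, 0.481, -0.001], [-0.001, -0.0, -1.0]]
force: [-1.1, -2.8, 10.5]
width: 13.1
grasp_force: 60.6
```

```bash
python3 -c "
from h import *
s=sense();print(s['eef_pos'].round(2),s['force'].round(2),s['moment'].round(3),s['clock'],s['q'].round(2))"
```

```text
[498.06 -19.01  82.78] [-1.13 -2.78 10.5 ] [-0.659  0.474  0.052] 19.5 [ 0.39  0.34 -0.49  2.05  0.22  0.8   0.27]
```

Emit:
arm_command:
  linear:
    - [0, 0, 0.001]
    - [0, 0, 0.001]
    - [0, 0, 0.001]
  delta_rot:
    - [0, 0, -0.25]
    - [0, 0, -0.5]
    - [0, 0, -0.5]
  grip: [-1, -1, -1]

```text
clock: 19.88
eef_pos: [497.8, -19.3, 82.8]
orientation: [[-0.419, 0.908, 0.0], [0.908, 0.419, -0.001], [-0.001, -0.0, -1.0]]
force: [-0.4, -2.9, 5.2]
width: 13.3
grasp_force: 59.8
```

```bash
cat > s.py <<'E'
from h import *
s=sense();o=s['orientation'];print(s['eef_pos'].round(2),s['force'].round(2),s['moment'].round(3),s['clock'],'yaw',np.degrees(np.arctan2(o[1,0],o[0,0])).round(2),'q7',s['q'][6].round(2),'eff7',s['effort'][6].round(3))
E
python3 s.py
```

```text
[497.8  -19.26  82.83] [-0.4  -2.93  5.23] [-0.782  0.068  0.178] 19.875 yaw 114.75 q7 0.21 eff7 -0.167
```

Emit:
arm_command:
  linear:
    - [0, 0, 0]
    - [0, 0, 0]
    - [0, 0, 0]
  delta_rot:
    - [0, 0, -0.25]
    - [0, 0, -0.5]
    - [0, 0, -0.5]
  grip: [-1, -1, -1]

```text
clock: 20.25
eef_pos: [497.7, -19.3, 82.8]
orientation: [[-0.354, 0.935, -0.0], [0.935, 0.354, -0.001], [-0.001, -0.0, -1.0]]
force: [-0.7, -2.8, 5.4]
width: 12.8
grasp_force: 59.8
```

```bash
python3 s.py
```

```text
[497.73 -19.32  82.81] [-0.73 -2.76  5.42] [-0.775  0.064  0.166] 20.25 yaw 110.76 q7 0.14 eff7 -0.198
```

Emit:
arm_command:
  linear:
    - [0, 0, 0]
    - [0, 0, 0]
    - [0, 0, 0]
  delta_rot:
    - [0, 0, -0.25]
    - [0, 0, -0.5]
    - [0, 0, -0.5]
  grip: [-1, -1, -1]

```text
clock: 20.62
eef_pos: [497.6, -19.4, 82.8]
orientation: [[-0.288, 0.958, -0.0], [0.958, 0.288, -0.001], [-0.001, -0.001, -1.0]]
force: [0.2, -3.1, 6.4]
width: 13.3
grasp_force: 59.9
```

```bash
python3 s.py
```

```text
[497.63 -19.39  82.83] [ 0.21 -3.08  6.4 ] [-0.804  0.103  0.163] 20.625 yaw 106.76 q7 0.08 eff7 -0.198
```

Emit:
arm_command:
  linear:
    - [0, 0, 0]
    - [0, 0, 0]
    - [0, 0, 0]
    - [0, 0, 0]
    - [0, 0, 0]
    - [0, 0, 0]
    - [0, 0, 0]
  delta_rot:
    - [0, 0, -0.5]
    - [0, 0, -1]
    - [0, 0, -1.5]
    - [0, 0, -2]
    - [0, 0, -2.5]
    - [0, 0, -3]
    - [0, 0, -3]
  grip: [-1, -1, -1, -1, -1, -1, -1]

```text
clock: 21.5
eef_pos: [497.0, -19.7, 82.8]
orientation: [[0.127, 0.992, -0.002], [0.992, -0.127, -0.001], [-0.002, -0.002, -1.0]]
force: [-1.9, -3.3, 7.7]
width: 13.2
grasp_force: 60.1
```

```bash
python3 s.py
```

```text
[497.01 -19.67  82.82] [-1.87 -3.34  7.67] [-0.921  0.442  0.102] 21.5 yaw 82.73 q7 -0.31 eff7 -0.192
```

Emit:
arm_command:
  linear:
    - [0, 0, 0]
    - [0, 0, 0]
    - [0, 0, 0]
    - [0, 0, 0]
    - [0, 0, 0]
  delta_rot:
    - [0, 0, -0.5]
    - [0, 0, -1]
    - [0, 0, -1.5]
    - [0, 0, -2]
    - [0, 0, -2]
  grip: [-1, -1, -1, -1, -1]

```text
clock: 22.12
eef_pos: [496.5, -19.7, 82.8]
orientation: [[0.395, 0.919, -0.003], [0.919, -0.395, -0.001], [-0.002, -0.002, -1.0]]
force: [-2.5, -2.6, 9.4]
width: 13.1
grasp_force: 60.2
```

```bash
python3 s.py
```

```text
[496.51 -19.66  82.79] [-2.53 -2.64  9.41] [-0.907  0.656  0.077] 22.125 yaw 66.73 q7 -0.57 eff7 -0.194
```

Emit:
arm_command:
  linear:
    - [0, 0, 0.0005]
    - [0, 0, 0.0005]
    - [0, 0, 0.0005]
    - [0, 0, 0.0005]
    - [0, 0, 0.0005]
    - [0, 0, 0.0005]
  delta_rot:
    - [0, 0, -0.5]
    - [0, 0, -1]
    - [0, 0, -1.5]
    - [0, 0, -1.8]
    - [0, 0, -2]
    - [0, 0, -2]
  grip: [-1, -1, -1, -1, -1, -1]

```text
clock: 22.88
eef_pos: [496.0, -19.6, 82.8]
orientation: [[0.633, 0.774, -0.004], [0.774, -0.633, -0.001], [-0.003, -0.002, -1.0]]
force: [-2.2, -3.8, 6.3]
width: 12.8
grasp_force: 60.0
```

```bash
python3 s.py
```

```text
[495.97 -19.55  82.83] [-2.16 -3.83  6.27] [-0.92   0.617  0.154] 22.875 yaw 50.75 q7 -0.83 eff7 -0.206
```

Emit:
arm_command:
  linear:
    - [-0.0002, -0.0003, 0.0005]
    - [-0.0003, -0.0005, 0.001]
    - [-0.0003, -0.0005, 0.001]
    - [-0.0003, -0.0005, 0.001]
  delta_rot:
    - [0, 0, -0.2]
    - [0, 0, -0.2]
    - [0, 0, -0.2]
    - [0, 0, -0.2]
  grip: [-1, -1, -1, -1]

```text
clock: 23.38
eef_pos: [495.8, -19.6, 83.0]
orientation: [[0.654, 0.757, -0.003], [0.757, -0.654, -0.0], [-0.002, -0.002, -1.0]]
force: [-2.6, -2.1, -2.4]
width: 12.8
grasp_force: 58.6
```

```bash
python3 s.py
```

```text
[495.77 -19.6   82.95] [-2.56 -2.13 -2.35] [-0.742  0.476  0.165] 23.375 yaw 49.17 q7 -0.85 eff7 -0.168
```

Emit:
arm_command:
  linear:
    - [0, 0, 0]
    - [0, 0, 0]
    - [0, 0, 0]
    - [0, 0, 0]
    - [0, 0, 0]
    - [0, 0, 0]
  delta_rot:
    - [0, 0, 0]
    - [0, 0, 0]
    - [0, 0, 0]
    - [0, 0, 0]
    - [0, 0, 0]
    - [0, 0, 0]
  grip: [-0.6, -0.4, -0.1, 0, 0, 0]

```text
clock: 24.12
eef_pos: [497.4, -19.5, 84.0]
orientation: [[0.654, 0.757, 0.0], [0.757, -0.654, 0.0], [0.0, 0.0, -1.0]]
force: [-0.4, 0.3, -0.1]
width: 42.9
grasp_force: 0.0
```

```bash
python3 s.py
```

```text
[497.4  -19.5   83.99] [-0.45  0.26 -0.07] [ 0.052 -0.058  0.072] 24.125 yaw 49.16 q7 -0.85 eff7 -0.0
```

Released. Rise and move clear, then check.

Emit:
arm_command:
  linear:
    - [0, 0, 0.02]
    - [0, 0, 0.05]
    - [0, 0, 0.08]
    - [0, 0, 0.11]
    - [-0.03, -0.03, 0.13]
    - [-0.06, -0.06, 0.13]
    - [-0.09, -0.1, 0.13]
    - [-0.11, -0.13, 0.13]
  delta_rot:
    - [0, 0, 0]
    - [0, 0, 0]
    - [0, 0, 0]
    - [0, 0, 0]
    - [0, 0, 0]
    - [0, 0, 0]
    - [0, 0, 0]
    - [0, 0, 0]
  grip: [0, 0, 0, 0, 0, 0, 0, 0]

```text
clock: 25.12
eef_pos: [385.7, -151.1, 214.0]
orientation: [[0.655, 0.756, 0.0], [0.756, -0.655, -0.0], [-0.0, 0.0, -1.0]]
force: [-0.1, -0.1, -0.3]
width: 42.3
grasp_force: 0.0
```

Run:
```python
from h import *
ims=[]
for n,(u,v) in(('top',(245,180)),('scene',(217,156))):
    c=cap(n); ims.append(cv2.resize(cv2.cvtColor(c['img'],cv2.COLOR_RGB2BGR)[v:v+75,u:u+80],None,fx=5,fy=5,interpolation=cv2.INTER_CUBIC))
    hsv=cv2.cvtColor(c['img'],cv2.COLOR_RGB2HSV);m=(hsv[...,0]<14)&(hsv[...,1]>150)&(hsv[...,2]>80)
    ys,xs=np.where(m); z=np.array([px2w(c,x,y) for x,y in zip(xs,ys)])
    g=z[(z[:,2]>104)&(z[:,2]<120)&(abs(z[:,1]+18)<70)&(abs(z[:,0]-497)<70)]
    if len(g)>10:
        d=np.linalg.svd(g[:,:2]-g[:,:2].mean(0))[2][0]; print(n,len(g),g.mean(0).round(1),np.degrees(np.arctan(d[1]/d[0])).round(1))
cv2.imwrite('pics/c4.png',np.clip(np.hstack(ims)*1.4,0,255).astype(np.uint8))
```

```text
top 65 [498.3 -18.  110.1] 49.2
scene 164 [500.1 -17.4 109.3] 50.0
```

View pics/c4.png

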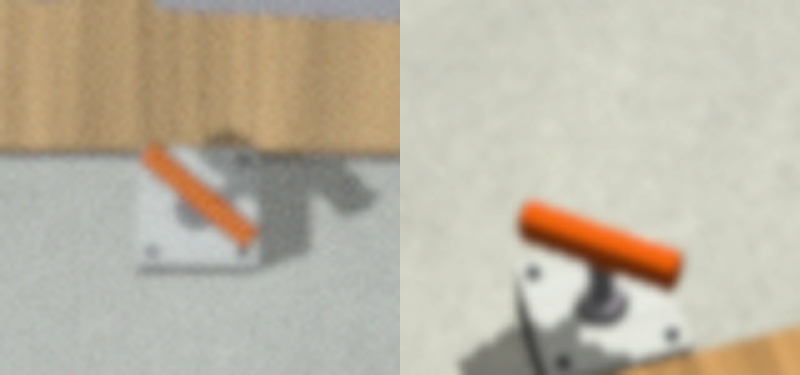

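The crop shows the orange bar upright over the lock, at (200,195) in top and (600,245) in scene. Its top is at z of about 110 (109 expected when seated) and its yaw is 49–50°, matching the tool. The arm is clear of it.

```bash
python3 -c "
from workcell import *
print(sign_off())"
```

```text
the job is handed in; nothing more can be done
None
```

The job is handed in: the hex key is seated in the screw, turned clockwise about 66° by my estimate (about 1.15 rad; the screw angle was not read directly), and left standing upright with the gripper clear, at about 25 s of the 67 s allowed.

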